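# Lock the stop nut with the jam nut

### The job

Slide the open-ended spanner along the blue plate onto the lower brass nut, with its handle lying beside the brass post so that the post keeps it from turning clockwise, and let go of it. Then swing the red-knobbed lever of the jam nut clockwise until it locks firmly against the brass nut (about 10 N at the knob, never forced much beyond that), without the brass nut being carried round, and let go, leaving the spanner on the nut and the glassware and mortar undisturbed.

Things in the scene. Friction and masses are not known exactly. Their poses are not given: they have to be found in the camera images.
- stand: Fixed steel stand base, a blue plate 130 mm (its x) by 250 mm (its y) and 12 mm thick, with an upright 20 mm steel stud reaching 42 mm above the plate. Origin on the shelf surface, on the stud's axis; the plate spans y -170 to +80 mm, x -65 to +65 mm in this frame; z up. Heights 'above the plate' are over its top face.
- stud (a point): The point on the stud's axis at the plate's top face; axes as those of the stand.
- post: Fixed upright brass pin on the plate, 10 mm in diameter, 30 mm tall; origin at its foot, on its axis, at x -17, y -155 mm in the stand's frame. A spanner put on the brass nut with its handle along the stand's -y has this post 4 mm from the side of its handle, on the side towards which a clockwise turn (seen from above) would carry the handle.
- nut (a joint): The lower brass hexagon nut on the stud, 36 mm across flats, 41.6 mm across corners, from 0.5 to 14.5 mm above the plate. Its turn in rad, clockwise from above positive; at 0 two opposite flats face the stand's +x and -x, and it starts within 0.08 rad of that. It turns on the stud against 0.15 N m of friction (its height does not change) and is carried round by the jam nut unless held.
- nut_corner (a point): The brass nut's corner on the stand's +y side (at nut angle 0), 20.8 mm from the stud's axis, 7 mm above the plate; it turns with the nut. Taking up the slack of spanner and post moves it up to about 5 mm; it must not end more than 9 mm from where it started.
- washer (a joint): Winding of the grey spring washer (32 mm, between the two nuts) by the tightening, rad, clockwise positive. 0 until the jam nut meets it; then it yields from 0.4 N m on and by 1 rad per further 10 N m (at the knob: 5 N to begin, 7.5 N at 0.02, 10 N at 0.04, 15 N at 0.08). It stays wound when the lever is let go, up to 0.04. The values are too small to be read well: go by the force at the knob.
- jam (a joint): The steel jam nut (34 mm across flats, 16.5 to 28.5 mm above the plate) with its lever: its turn relative to the washer, rad, clockwise from above positive. Turns freely (0.04 N m) up to 0.85, where it meets the washer and stops; starts between 0 and 0.35. At jam, washer and nut angle 0 the lever points 165 degrees anticlockwise from the stand's +x; it turns with the nut and the washer too.
- knob (a point): Top centre of the upright red knob on the lever's end, 80 mm from the stud's axis and 63.5 mm above the plate. The knob is a round bar 18 mm in diameter and 44 mm long, its lower end 19.5 mm above the plate; the lever arm under it (12 mm wide, 8 mm thick, top 27.5 mm above the plate) runs inward from it. Pinch the knob's upper 30 mm from above and carry it along the circle about the stud.
- spanner: Loose steel open-ended spanner lying flat, 10 mm thick, about 0.22 kg. Its x runs along the handle towards the open jaw, z up; origin on its underside, at a good gripping place on the handle near the balance point. Handle 16 mm wide, from x -108 to +28 mm. Head about 60 mm wide (67 mm at the flared tips), jaw tips at x +91 mm.
- jaw (a point): Centre of the spanner's jaw, at x +65 mm and 5 mm above the underside in its frame: it lies on the stud's axis (within 2.5 mm) when the spanner is on the nut. Gap between jaw faces 37.8 mm, flaring at the tips; the jaw's floor is 22 mm behind this point. The jaw must approach from at least 48 mm off the stud's axis, along the stand's +y.
- flask: Loose round-bottom glass flask, 84 mm in diameter and 144 mm tall, seated in a cork ring 72 mm in diameter (ring and flask are one piece); origin under its centre. Leave it alone.
- mortar: Loose white porcelain mortar, 100 mm in diameter, 55 mm tall, with a pestle leaning in it up to 92 mm high; origin under its centre. Leave it alone.
- dish_low: Loose frosted glass petri dish, 94 mm in diameter, 16 mm tall, under another; origin under its centre. Leave it alone.
- dish_top: The like dish stacked on it; origin under its centre. Leave it alone.
Not all that is in view belongs to the job. Of the things that look like the spanner, take the one that is farthest to the robot's left at the start.

How it is judged:
By the outcome, as a careful person would: the job done as asked, in the order asked, and still so for the second after the job is handed in, with the robot touching nothing.
It also fails if it takes over 69 s, if anything falls off the work surface, if the arm or the gripper's body presses on something with over 40 N, if the wrist force passes 120 N, or if a joint passes its speed limit or range.

### The arm

A 6-joint arm with a two-finger parallel gripper is mounted at the origin on the work surface. World frame = base frame: x ahead of the robot, y to its left, z up, the work surface at z = 0. Lengths are in m, angles in rad, forces in N, time in s.
With the tool pointing down it reaches from about 0.4 to 0.825 m from the base axis. Payload 7 kg.
Tool frame: the origin (TCP) lies at the centre of the arm's flange, where the gripper is bolted on; the fingertips stand 178 mm ahead of it and the grasp point (between the pads) lies 159 mm ahead of it; z points along the fingers, y is the direction in which the jaws open and shut (so a half turn about z gives the same grasp; the last joint's range is limited). The gripper opens to 88 mm and grips with 3 to 60 N. Pads are 19 mm wide; open, the fingers measure 130 mm over their backs; the gripper's body (78 mm by 193 mm) begins 47 mm behind the grasp point.
Start: joints at [1.549, 0.359, 0.012, 0, -1.224, -0.288], TCP at [0.206, 0.643, 0.405] pointing down, gripper open.
Joint ranges: [-3.07, 3.07], [-1.43, 2.12], [-1.02, 1.25], [-3.03, 1.67], [-3.05, -0], [-3.03, 3.03]. Speed limits (rad/s): [2.39, 2.39, 3.01, 3.14, 3.14, 3.14].

### API

Orientations are given as [roll, pitch, yaw] about the fixed x, y, z axes, in that order (R = Rz(yaw) Ry(pitch) Rx(roll)).
In Python, from station import * gives the robot as it stands.
- The arm moves only by the tool send_rows, never from a script. Its argument "motion" is a list of rows, each an object with "offset": the shift along the tool's x, y, z in cm, a list of three; "turn": the turn about the tool's z in degrees. In form: [{"offset": [x, y, z], "turn": turn}, ...]. A call has 1 to 8 rows; each row is the pose to reach, as a shift and turn from the pose commanded when the call began, along the tool's axes at that moment; what a row does not reach only later rows make up. A row lasts 1/10 s, in which the tool goes at most 50 mm and 8.59 degrees, less where a joint would pass 70% of its speed; a pose out of reach is approached as far as the arm can. A call with a gripper value outside its range is refused whole. "hand" is the opening, from -1 (shut) to 1 (fully open), set as the call begins (left out, the last holds). The fingers move at their own pace and stop on an object; "squeeze" is the grip in N (left out, the last holds). Time passes only in rows, so rows that repeat a pose let the fingers close. It gives the time, the measured TCP pose, the force and the opening at its end, in the units of the state.
- get_state(): the state, without advancing time (a new reading comes with each control period).
- grab_frame(name): name is "scene" or "top" or "wrist"; returns a dict with "frame" (420x560x3 uint8, blue, green, red), "range_z" (420x560 float32, m along the optical axis (not along the pixel's ray), 0 where there is no reading), "vertical_fov" (degrees; the focal length in pixels is half the picture's height over the tangent of half this angle, whatever the lens; pixels are square), "cx", "cy" (the principal point, pixels), "k1" (the pictures are not rectified: a ray, as slopes to the right and down, at radius r is drawn at 1 + k1 r^2 times it, then the intrinsics apply), "cam_to_world" (4x4, takes a point from camera to world coordinates). Camera axes: x right, y up, looking along -z (the intrinsics and any distortion apply to the point x, -y, -z); pixel columns grow to the right and rows downward; lengths in m; the calibration is good to about 2 mm. A picture is of the moment at which its call begins.
- job_done(): hands the job in, once; it reports no verdict.
The state is a dict: "t": time; "q": joint angles; "qd": joint speeds; "joint_efforts": joint torques, N m; "eef_pos": TCP position; "ee_rot": TCP orientation; "force": force on the tool from outside, world axes, zero at the start; "moment": the same for the moment, N m; "width": finger opening in m.
Only numpy, scipy, OpenCV 4.12 (cv2) and the standard library are available. Lean on these libraries where they do the work, as an engineer would, in place of code of your own. Each camera call takes 0.05 s, during which the arm holds its last target. There are 200 camera calls.

## Working session

There is one attempt and no reset: what is moved stays moved. The work goes in short steps, Python scripts to look and compute and a tool call to move; the robot and the scene stay as the last step left them, time stands still between calls to the robot, and variables do not carry over. Pictures are saved under pics/ and viewed, about 8 in all and at most 12, crops included, and the job is handed in when it is done.

Besides the shell and the picture viewer there is one more tool, called after "Call:" by a JSON object that holds its "op" and its "data". send_rows: Moves the arm, as the interface text tells. Its arguments: {"type":"object","properties":{"motion":{"type":"array"},"hand":{"type":"number"},"squeeze":{"type":"number"}},"required":["motion"]}

```bash
ls; mkdir -p pics; cat > h.py <<'E'
from station import *
import numpy as np, cv2
def grab(n):
    f=grab_frame(n); f['n']=n; return f
def intr(f):
    H=f['frame'].shape[0]; F=H/2/np.tan(np.radians(f['vertical_fov'])/2)
    return F
def ray(f,u,v):
    F=intr(f); d=np.array([(u-f['cx'])/F,(v-f['cy'])/F]); s=d.copy()
    for _ in range(20): s=d/(1+f['k1']*(s@s))
    M=np.array(f['cam_to_world']); return M[:3,3],M[:3,:3]@np.array([s[0],-s[1],-1.])
def onplane(f,u,v,z):
    o,d=ray(f,u,v); return o+d*(z-o[2])/d[2]
def depthpt(f,u,v):
    o,d=ray(f,u,v); return o+d*f['range_z'][int(v),int(u)]
def proj(f,p):
    M=np.array(f['cam_to_world']); c=M[:3,:3].T@(np.asarray(p)-M[:3,3]); s=np.array([c[0],-c[1]])/-c[2]
    s=s*(1+f['k1']*(s@s)); return s*intr(f)+[f['cx'],f['cy']]
E
python3 - <<'E'
from h import *
s=get_state(); print(s)
import pickle
fs={n:grab(n) for n in('scene','top','wrist')}
pickle.dump(fs,open('f0.pkl','wb'))
for n,f in fs.items():
    print(n,f['vertical_fov'],f['cx'],f['cy'],f['k1'],np.round(f['cam_to_world'],3).tolist()); cv2.imwrite(f'pics/{n}0.png',f['frame'])
E
```

```text
pics
{'t': 0.0, 'q': array([ 1.54907773e+00,  3.59383290e-01,  1.10616793e-02, -3.81828988e-04,
       -1.22407144e+00, -2.88109484e-01]), 'qd': array([-0.00054726, -0.00037069, -0.00195851,  0.00171007, -0.00126614,
       -0.00062444]), 'joint_efforts': array([-1.27164363e-03, -5.82710016e+01,  2.93047893e+01,  6.99743852e+00,
        6.81135280e-03, -1.60322097e-04]), 'eef_pos': array([0.20573371, 0.64267973, 0.40372028]), 'ee_rot': array([ 3.13995974e+00, -1.09594128e-04, -3.09958026e-01]), 'force': array([ 0.11370924, -0.32665386,  0.03581425]), 'moment': array([-0.02122036, -0.0094215 , -0.00137265]), 'width': 0.0874953204618659}
scene 49.761194338401964 279.7639031616529 210.21108493461253 -0.03595408009479246 [[0.129, -0.565, 0.815, 1.562], [0.992, 0.086, -0.097, -0.081], [-0.015, 0.82, 0.572, 0.817], [0.0, 0.0, 0.0, 1.0]]
top 50.68871487301171 281.01823724044783 210.38968142020894 -0.10528270173803858 [[-0.003, 0.996, -0.086, 0.391], [-1.0, -0.002, 0.009, 0.043], [0.009, 0.086, 0.996, 1.537], [0.0, 0.0, 0.0, 1.0]]
wrist 64.51126333066875 286.13986138507306 212.36759727058504 0.009538607778810132 [[-0.304, 0.91, 0.282, 0.28], [-0.953, -0.291, -0.088, 0.618], [0.002, -0.295, 0.955, 0.383], [0.0, 0.0, 0.0, 1.0]]
```

View pics/top0.png

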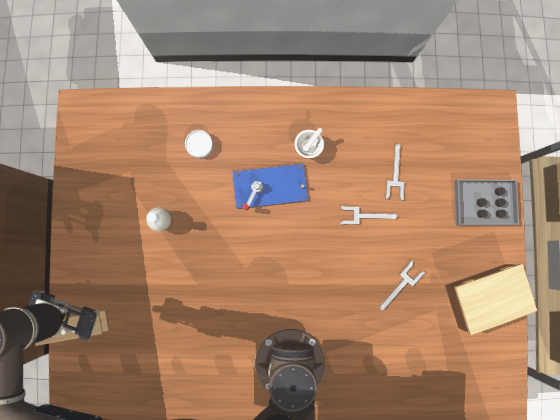

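View pics/scene0.png

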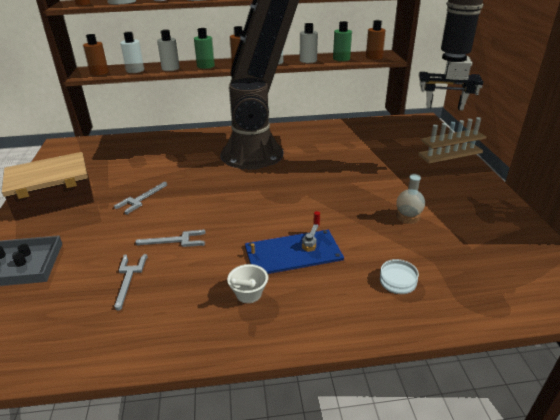

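Top view: three spanner-like things: A, jaw at (350,215) and handle to (397,216); B, jaw at (396,190) and handle up to (397,147); C, jaw at (412,272) and handle to (383,307). Robot's left is image left, so I choose A. The stud is at (257,187), the red knob at (247,206), the post at (303,185) and the plate around (270,187).

```bash
cat > m.py <<'E'
from h import *
import pickle
def line_pts(f,mask,z):
    n,l,st,c=cv2.connectedComponentsWithStats(mask.astype(np.uint8)); out=[]
    for i in range(1,n):
        if st[i,4]>60:
            v,u=np.nonzero(l==i); out.append((st[i],np.array([onplane(f,a,b,z)[:2] for a,b in zip(u,v)])))
    return out
E
python3 - <<'E'
from m import *
f=pickle.load(open('f0.pkl','rb'))['top']; im=f['frame']; hsv=cv2.cvtColor(im,cv2.COLOR_BGR2HSV)
blue=((hsv[...,0]>105)&(hsv[...,0]<130)&(hsv[...,1]>150)).astype(np.uint8); blue[:100]=0
blue=cv2.morphologyEx(blue,cv2.MORPH_OPEN,np.ones((3,3)))
blue=cv2.morphologyEx(blue,cv2.MORPH_CLOSE,np.ones((9,9)))
for st,p in line_pts(f,blue,.012):
    r=cv2.minAreaRect((p*1000).astype(np.float32)); print('blue',st,r)
g=(hsv[...,1]<70)&(hsv[...,2]>110); m=np.zeros_like(g); m[135:320,335:430]=g[135:320,335:430]
for st,p in line_pts(f,m,.010):
    c=p.mean(0); r=cv2.minAreaRect((p*1000).astype(np.float32)); print('grey',st,c,r, np.linalg.norm(c))
for u,v in((257,187),(303,185),(247,206)): print(onplane(f,u,v,.05),depthpt(f,u,v))
a=cv2.resize(im[130:240,225:420],None,fx=4,fy=4,interpolation=cv2.INTER_CUBIC); cv2.imwrite('pics/crop1.png',a)
E
```

```text
grey [385 144  20  56 398] [ 0.64635286 -0.37449868] ((660.2593383789062, -375.72357177734375), (64.20379638671875, 196.5194549560547), 84.45282745361328) 0.7470082164318038
grey [340 206  58  19 363] [ 0.50469993 -0.26201193] ((504.8119812011719, -275.4365234375), (200.08877563476562, 62.63151168823242), 89.1803970336914) 0.5686583102867793
grey [380 261  45  49 414] [ 0.26594888 -0.38909603] ((254.06251525878906, -379.6405334472656), (66.72380065917969, 195.89820861816406), 47.58185958862305) 0.47130088873514736
[0.59876736 0.1102427  0.05      ] [0.5980686  0.1100164  0.05500536]
[ 0.60530088 -0.04545114  0.05      ] [ 0.60561307 -0.04558014  0.04783191]
[0.53429571 0.14382131 0.05      ] [0.53210108 0.14227535 0.07280354]
```

View pics/crop1.png

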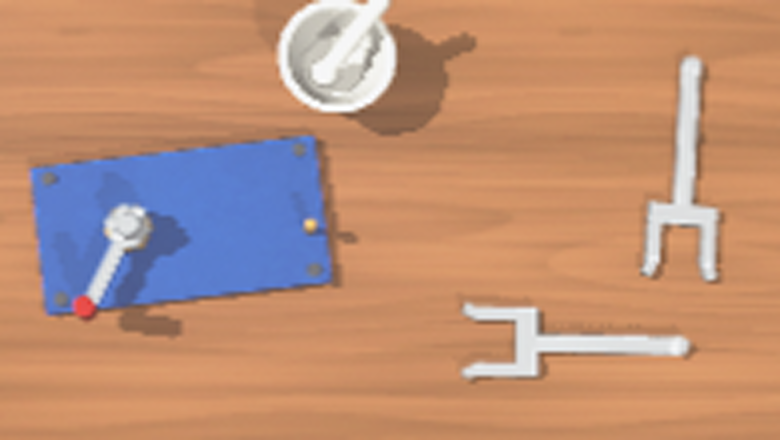

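The crop confirms A at crop (460-690,345): its jaw faces +y and its handle lies along -y. The plate carries the stud at (128,225) and the post at (310,225), and the lever points toward the robot. Moving to look at the stand from nearer.

Call:
{"op": "send_rows", "data": {"motion": [{"offset":[53.7,48.2,0],"turn":66},{"offset":[53.7,48.2,0],"turn":66},{"offset":[53.7,48.2,0],"turn":66},{"offset":[53.7,48.2,0],"turn":66},{"offset":[53.7,48.2,0],"turn":66},{"offset":[53.7,48.2,0],"turn":66},{"offset":[53.7,48.2,0],"turn":66},{"offset":[53.7,48.2,0],"turn":66}]}}

```text
t: 0.95
eef_pos: [0.4083, 0.2956, 0.4048]
ee_rot: [-3.141, 0.0, -1.467]
force: [1.4, 0.3, -0.6]
width: 0.0877
```

Call:
{"op": "send_rows", "data": {"motion": [{"offset":[29.2,-13.1,0],"turn":0},{"offset":[29.2,-13.1,0],"turn":0},{"offset":[29.2,-13.1,0],"turn":0},{"offset":[29.2,-13.1,0],"turn":0},{"offset":[29.2,-13.1,0],"turn":0},{"offset":[29.2,-13.1,0],"turn":0},{"offset":[29.2,-13.1,0],"turn":0},{"offset":[29.2,-13.1,0],"turn":0}]}}

```text
t: 1.75
eef_pos: [0.5708, 0.0191, 0.4038]
ee_rot: [3.14, -0.001, -1.465]
force: [0.3, -0.3, -0.2]
width: 0.0875
```

```bash
python3 - <<'E'
from m import *
f=grab('wrist'); pickle.dump(f,open('w1.pkl','wb')); cv2.imwrite('pics/w1.png',f['frame'])
im=f['frame']; hsv=cv2.cvtColor(im,cv2.COLOR_BGR2HSV)
blue=((hsv[...,0]>100)&(hsv[...,0]<130)&(hsv[...,1]>110)).astype(np.uint8)
blue=cv2.morphologyEx(blue,cv2.MORPH_OPEN,np.ones((3,3)))
blue=cv2.morphologyEx(blue,cv2.MORPH_CLOSE,np.ones((15,15)))
for st,p in line_pts(f,blue,.012):
    if st[4]>3000:
        r=cv2.minAreaRect((p*1000).astype(np.float32)); print('blue',st,r)
print(get_state()['eef_pos'])
E
```

```text
blue [  186   110   119   187 19385] ((607.7811889648438, 55.9474983215332), (127.93115234375, 225.13980102539062), 6.566314220428467)
[0.57020987 0.02019697 0.40394076]
```

View pics/w1.png

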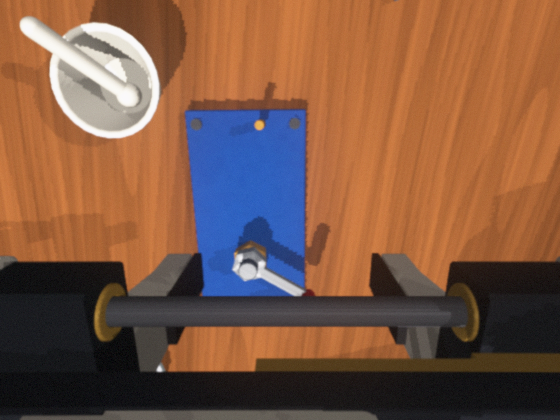

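Wrist view: plate at u 186–307, post at (259,125), stud top at (248,270), knob partly hidden at (309,294), mortar at the upper left. Fitting the plate edges for yaw.

```bash
python3 - <<'E'
from m import *
f=pickle.load(open('w1.pkl','rb')); im=f['frame']; hsv=cv2.cvtColor(im,cv2.COLOR_BGR2HSV)
blue=((hsv[...,0]>100)&(hsv[...,0]<130)&(hsv[...,1]>110))
L=[];R=[]
for v in range(120,235):
    u=np.nonzero(blue[v,150:340])[0]+150
    L.append(onplane(f,u[0]-.5,v,.012)[:2]); R.append(onplane(f,u[-1]+.5,v,.012)[:2])
for P in(L,R):
    P=np.array(P); k=np.polyfit(P[:,1],P[:,0],1); k=np.polyfit(*(lambda g:(P[g,1],P[g,0]))(abs(P[:,0]-np.polyval(k,P[:,1]))<.003),1)
    print('yaw',np.degrees(-np.arctan(k[0])),k)
E_=[]
for u in range(205,290):
    v=np.nonzero(blue[80:160,u])[0][0]+80; E_.append(onplane(f,u,v-.5,.012)[:2])
P=np.array(E_);k=np.polyfit(P[:,0],P[:,1],1);print('end yaw',np.degrees(np.arctan(k[0])),k,P.mean(0))
br=(hsv[...,0]>10)&(hsv[...,0]<30)&(hsv[...,1]>100)&(hsv[...,2]>130); m=np.zeros_like(br);m[115:137,250:270]=br[115:137,250:270]
v,u=np.nonzero(m);print('post',u.mean(),v.mean(),len(u),onplane(f,u.mean(),v.mean(),.042))
print('stud',onplane(f,248,270,.054),depthpt(f,248,270)); print('knobdepth',depthpt(f,309,294))
a=cv2.resize(im[225:305,190:330],None,fx=5,fy=5,interpolation=cv2.INTER_CUBIC); cv2.imwrite('pics/c2.png',a)
t=pickle.load(open('f0.pkl','rb'))['top'];h2=cv2.cvtColor(t['frame'],cv2.COLOR_BGR2HSV)
r=((h2[...,0]<8)|(h2[...,0]>172))&(h2[...,1]>170); r[:195]=0;r[220:]=0;r[:,:235]=0;r[:,265:]=0
v,u=np.nonzero(r);print('knob top',u.mean(),v.mean(),len(u),onplane(t,u.mean(),v.mean(),.07))
s=pickle.load(open('f0.pkl','rb'))['scene'];h2=cv2.cvtColor(s['frame'],cv2.COLOR_BGR2HSV)
r=((h2[...,0]<8)|(h2[...,0]>172))&(h2[...,1]>170); r[:205]=0;r[235:]=0;r[:,:300]=0;r[:,335:]=0
v,u=np.nonzero(r);print('knob scene',u.mean(),v.min(),v.max(),len(u),onplane(s,u.mean(),v.min()+2,.0755))
E
```

```text
yaw 6.622053814081779 [-0.11609403  0.6786176 ]
yaw 6.751766836592513 [-0.11838907  0.55002842]
end yaw 6.507099057237189 [ 0.11406112 -0.12679812] [ 0.61849708 -0.05625165]
post 259.2857142857143 124.41428571428571 70 [ 0.60211027 -0.04393989  0.042     ]
stud [0.60088037 0.11007664 0.054     ] [0.60097467 0.11076719 0.05266875]
knobdepth [0.52944248 0.1386049  0.04359394]
knob top 245.5 206.28571428571428 14 [0.53142924 0.14745016 0.07      ]
knob scene 316.5657894736842 211 224 76 [0.53406784 0.14665695 0.0755    ]
```

View pics/c2.png

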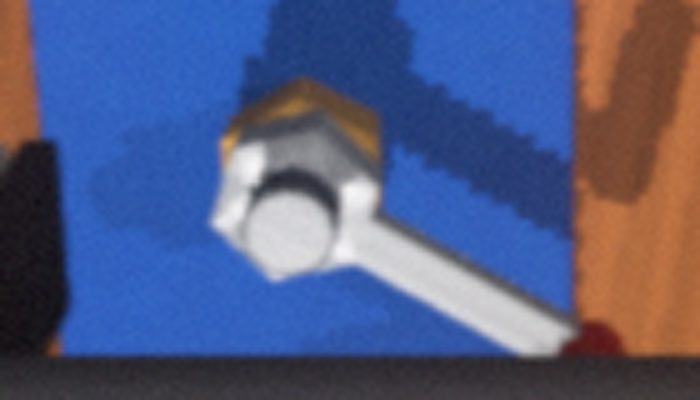

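Crop: the brass nut's -y corner is at crop (305,78), almost on the plate's -y line, so the nut angle is near 0. The stud top is at crop (290,230) and the lever runs to the knob at (600,340). Stand estimate: stud (0.601, 0.111), yaw 6.6°, with plate edges, post and stud agreeing to about 2 mm. Next, the spanner.

Call:
{"op": "send_rows", "data": {"motion": [{"offset":[17.2,8.5,6],"turn":0},{"offset":[17.2,8.5,6],"turn":0},{"offset":[17.2,8.5,6],"turn":0},{"offset":[17.2,8.5,6],"turn":0},{"offset":[17.2,8.5,6],"turn":0},{"offset":[17.2,8.5,6],"turn":0}], "hand": 0, "squeeze": 40}}

```text
t: 2.4
eef_pos: [0.5035, -0.1589, 0.3445]
ee_rot: [3.141, 0.0, -1.463]
force: [0.7, 0.1, -0.3]
width: 0.0465
```

```bash
python3 - <<'E'
from m import *
f=grab('wrist'); pickle.dump(f,open('w2.pkl','wb')); im=f['frame'];cv2.imwrite('pics/w2.png',im)
hsv=cv2.cvtColor(im,cv2.COLOR_BGR2HSV); g=(hsv[...,1]<70)&(hsv[...,2]>110); g[250:]=0
for st,p in line_pts(f,g,.010):
    if st[4]<400: continue
    r=cv2.minAreaRect((p*1000).astype(np.float32)); print(st,r)
    for y in np.arange(p[:,1].min(),p[:,1].max(),.015):
        q=p[abs(p[:,1]-y)<.001]; 
        if len(q): print(round(y,3),q[:,0].min().round(4),q[:,0].max().round(4))
print(get_state()['eef_pos'],get_state()['ee_rot'])
E
```

```text
[ 251    0   76  181 4548] ((503.8533020019531, -251.95179748535156), (149.1014862060547, 64.32194519042969), 88.718505859375)
-0.326 0.4943 0.5034
-0.311 0.4948 0.5092
-0.296 0.4945 0.51
-0.281 0.4951 0.51
-0.266 0.4958 0.5109
-0.251 0.4957 0.511
-0.236 0.4739 0.5336
-0.221 0.4743 0.5334
-0.206 0.4751 0.534
-0.191 0.4749 0.5347
[  0 228  45  22 681] ((762.7127685546875, -85.887939453125), (44.8173942565918, 22.605398178100586), 6.084676742553711)
-0.096 0.771 0.7806
-0.081 0.7435 0.7826
[ 0.50415008 -0.15817249  0.34498278] [-3.14101791e+00 -6.55104835e-05 -1.46177937e+00]
```

View pics/w2.png

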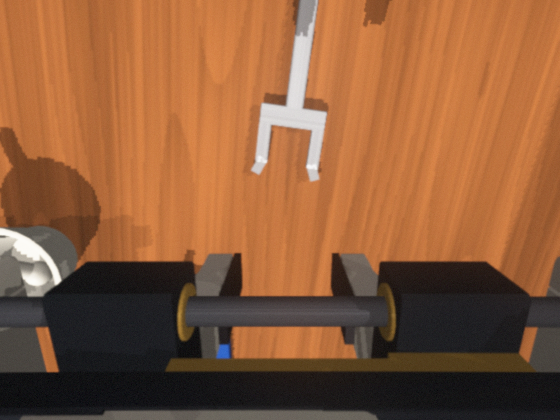

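The wrist view shows the spanner (head at (293,140), handle up to (305,0)) and nothing over it. Origin ≈ (0.503, -0.2685), heading 88.7°.

Call:
{"op": "send_rows", "data": {"motion": [{"offset":[5,0.6,4],"turn":4},{"offset":[10.9,1.25,8],"turn":7.6},{"offset":[10.9,1.25,11],"turn":7.6},{"offset":[10.9,1.25,14],"turn":7.6},{"offset":[10.9,1.25,15.5],"turn":7.6},{"offset":[10.9,1.25,16.3],"turn":7.6},{"offset":[10.9,1.25,16.3],"turn":7.6},{"offset":[10.9,1.25,16.3],"turn":7.6}]}}

```text
t: 3.25
eef_pos: [0.5047, -0.2675, 0.1828]
ee_rot: [-3.14, -0.0, -1.593]
force: [0.7, 1.0, 0.1]
width: 0.0438
```

Call:
{"op": "send_rows", "data": {"motion": [{"offset":[0,0,0],"turn":0},{"offset":[0,0,0],"turn":0},{"offset":[0,0,0],"turn":0},{"offset":[0,0,0],"turn":0},{"offset":[0,0,0],"turn":0}], "hand": -1, "squeeze": 40}}

```text
t: 3.75
eef_pos: [0.5038, -0.2684, 0.1821]
ee_rot: [-3.141, -0.0, -1.594]
force: [-0.3, 0.7, 4.7]
width: 0.0153
```

Call:
{"op": "send_rows", "data": {"motion": [{"offset":[0,0,-4],"turn":0},{"offset":[0,0,-8],"turn":0},{"offset":[-4,-1.8,-8],"turn":-1},{"offset":[-9,-4,-8],"turn":-3},{"offset":[-14,-6.2,-8],"turn":-5},{"offset":[-18.5,-8.2,-8],"turn":-7},{"offset":[-22.5,-9.9,-8],"turn":-8},{"offset":[-24.8,-10.9,-8],"turn":-8}]}}

```text
t: 4.55
eef_pos: [0.6193, -0.0197, 0.2612]
ee_rot: [3.142, 0.0, -1.452]
force: [0.9, -0.4, -2.4]
width: 0.0152
```

Call:
{"op": "send_rows", "data": {"motion": [{"offset":[0,0,0],"turn":0},{"offset":[0,0,0],"turn":0},{"offset":[0,0,0],"turn":0}]}}

```text
t: 4.85
eef_pos: [0.6177, -0.0236, 0.2611]
ee_rot: [3.14, 0.0, -1.455]
force: [0.4, -0.1, -2.1]
width: 0.0153
```

```bash
python3 - <<'E'
from m import *
s=get_state(); print(s['eef_pos'],s['ee_rot'],s['force'],s['moment'],s['width'])
f=grab('wrist'); t=grab('top'); c=grab('scene'); pickle.dump((f,t,c),open('w3.pkl','wb'))
a=np.hstack([f['frame'][:300,100:460], cv2.resize(t['frame'][140:240,220:340],(360,300),interpolation=cv2.INTER_CUBIC)])
cv2.imwrite('pics/w3.png',a)
E
```

```text
[ 0.61771035 -0.023601    0.26114647] [ 3.14018904e+00  2.26131962e-06 -1.45545228e+00] [ 0.42379068 -0.14472116 -2.11235917] [ 0.05135274 -0.0638134  -0.01789003] 0.015349683593529177
```

View pics/w3.png

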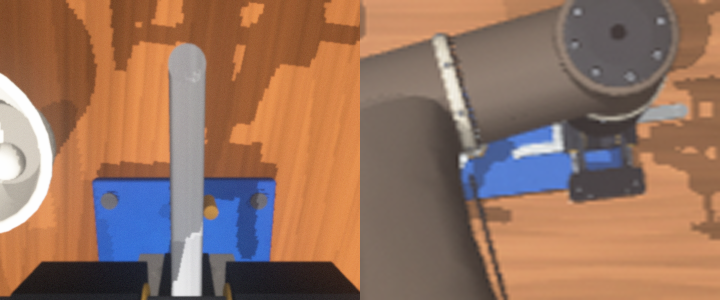

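Wrist view: the handle runs straight up the picture at crop u≈187, with the post at crop (211,212) just to its right, the correct side. Computing handle line relative to the post in this same frame.

```bash
cat > rel.py <<'E'
from m import *
def rel(f,ztop,v0,v1,yaw=np.radians(6.63),post=(259,212),uc=(240,330)):
    im=f['frame'];hsv=cv2.cvtColor(im,cv2.COLOR_BGR2HSV); g=(hsv[...,1]<60)&(hsv[...,2]>100)
    P=[]
    for v in range(v0,v1,3):
        u=np.nonzero(g[v,uc[0]:uc[1]])[0]+uc[0]
        if len(u)>5: P.append(np.r_[onplane(f,u[0]-.5,v,ztop)[:2],onplane(f,u[-1]+.5,v,ztop)[:2]])
    P=np.array(P); w=np.linalg.norm(P[:,:2]-P[:,2:],axis=1); P=P[abs(w-np.median(w))<.0015]; c=(P[:,:2]+P[:,2:])/2
    k=np.polyfit(c[:,1],c[:,0],1); hd=np.degrees(np.arctan2(1,k[0])); print('width',np.median(w),'heading',hd)
    br=(hsv[...,0]>10)&(hsv[...,0]<30)&(hsv[...,1]>100)&(hsv[...,2]>130); m=np.zeros_like(br)
    pu,pv=post; m[pv-14:pv+15,pu-14:pu+15]=br[pv-14:pv+15,pu-14:pu+15]
    # brass disk top: circle of the mask
    n,l,st,cc=cv2.connectedComponentsWithStats(m.astype(np.uint8)); i=1+np.argmax(st[1:,4]); print('post px',cc[i],st[i])
    p=onplane(f,*cc[i],.042)[:2]; print('post',p)
    ex=np.array([np.cos(yaw),np.sin(yaw)]); y0=p[1]; 
    h=np.array([np.polyval(k,y0),y0]); print('handle centre rel post along stand x mm (want 17):',1000*((h-p)@ex))
E
python3 - <<'E'
from rel import *
f,t,c=pickle.load(open('w3.pkl','rb')); rel(f,.089,70,250,post=(311,212))
# plate edges again
hsv=cv2.cvtColor(f['frame'],cv2.COLOR_BGR2HSV);b=(hsv[...,0]>100)&(hsv[...,0]<130)&(hsv[...,1]>110)
for v in(195,215,235,250):
    u=np.nonzero(b[v,150:400])[0]+150; print(onplane(f,u[0]-.5,v,.012)[:2],onplane(f,u[-1]+.5,v,.012)[:2])
E
```

```text
width 0.01520303547200155 heading 96.51153844290769
post px [310.38157895 211.42105263] [304 205  14  14 152]
post [ 0.60298394 -0.04468506]
handle centre rel post along stand x mm (want 17): 14.984628036209404
[ 0.68316864 -0.03833827] [ 0.55702177 -0.0529896 ]
[ 0.6812392 -0.0236652] [ 0.55488068 -0.03832795]
[ 0.67995781 -0.00835237] [ 0.55338986 -0.02302567]
[0.67804129 0.00340999] [ 0.55186846 -0.01120735]
```

Heading is right (96.5° against 96.6°). The handle sits about 2 mm too close to the post in the camera-relative measurement. Descending with +3.5 mm away from the post, then re-measuring low down.

Call:
{"op": "send_rows", "data": {"motion": [{"offset":[0,-0.35,0],"turn":0},{"offset":[0,-0.35,2],"turn":0},{"offset":[0,-0.35,4],"turn":0},{"offset":[0,-0.35,5.5],"turn":0},{"offset":[0,-0.35,6.2],"turn":0},{"offset":[0,-0.35,6.2],"turn":0},{"offset":[0,-0.35,6.2],"turn":0}]}}

```text
t: 5.7
eef_pos: [0.6222, -0.0227, 0.2003]
ee_rot: [-3.141, -0.0, -1.455]
force: [-0.2, 1.2, -1.9]
width: 0.0152
```

```bash
python3 - <<'E'
from rel import *
s=get_state(); print(s['eef_pos'],s['ee_rot'],s['force'],s['moment'],s['width'])
f=grab('wrist'); c=grab('scene'); pickle.dump((f,c),open('w4.pkl','wb'))
a=np.hstack([f['frame'][:300,150:430], cv2.resize(c['frame'][195:285,225:365],(467,300),interpolation=cv2.INTER_CUBIC)])
cv2.imwrite('pics/w4.png',a)
E
```

```text
[ 0.62223245 -0.02268916  0.20025722] [-3.14084299e+00 -1.13054723e-04 -1.45478000e+00] [-0.17270432  1.20786144 -1.9152427 ] [ 0.07852277 -0.07603953  0.02471021] 0.015162811081921667
```

View pics/w4.png

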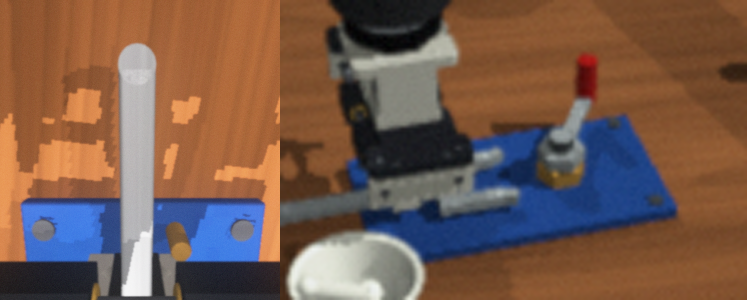

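Left: handle at crop u≈138 with the post at crop (178,240) on its right, a visible gap between them. Right (scene): both jaw prongs lie flat on the plate side, pointing at the brass nut at (560,170).

```bash
cat > gap.py <<'E'
from m import *
def gap(f,ztop,v0,v1,uc,pb,yaw=np.radians(6.63)):
    ex=np.array([np.cos(yaw),np.sin(yaw)])
    hsv=cv2.cvtColor(f['frame'],cv2.COLOR_BGR2HSV)
    g=(hsv[...,1]<60)&(hsv[...,2]>90); H=[]
    for v in range(v0,v1,4):
        u=np.nonzero(g[v,uc[0]:uc[1]])[0]+uc[0]
        a=onplane(f,u[0]-.5,v,ztop)[:2];b=onplane(f,u[-1]+.5,v,ztop)[:2]; H.append([*((a+b)/2),np.linalg.norm(a-b)])
    H=np.array(H); H=H[abs(H[:,2]-np.median(H[:,2]))<.001]; k=np.polyfit(H[:,1],H[:,0],1); print('w',H[:,2].mean(),'heading',np.degrees(np.arctan2(1,k[0])))
    br=(hsv[...,0]>8)&(hsv[...,0]<30)&(hsv[...,1]>90)&(hsv[...,2]>70); x0,x1,y0,y1=pb
    rows=[]
    for v in range(y0,y1):
        u=np.nonzero(br[v,x0:x1])[0]+x0
        if len(u)>3: rows.append((v,u[0],u[-1]))
    print(rows[::3])
    v,a,b=rows[4]; p=onplane(f,(a+b)/2,v,.013)[:2]; h=np.array([np.polyval(k,p[1]),p[1]])
    print('post foot',p,'handle',h,'rel x mm',1000*(h-p)@ex)
E
python3 - <<'E'
from gap import *
f,c=pickle.load(open('w4.pkl','rb')); gap(f,.028,80,240,(250,318),(308,350,215,262))
# stand check
hsv=cv2.cvtColor(f['frame'],cv2.COLOR_BGR2HSV);b=(hsv[...,0]>100)&(hsv[...,0]<130)&(hsv[...,1]>110)
for v in(215,235,250):
    u=np.nonzero(b[v,150:430])[0]+150; print(onplane(f,u[0]-.5,v,.012)[:2],onplane(f,u[-1]+.5,v,.012)[:2])
E
```

```text
w 0.015380713992811008 heading 96.6241944450735
[(223, np.int64(322), np.int64(327)), (226, np.int64(318), np.int64(331)), (229, np.int64(317), np.int64(332)), (232, np.int64(317), np.int64(333)), (235, np.int64(318), np.int64(334)), (238, np.int64(319), np.int64(336)), (241, np.int64(319), np.int64(337)), (244, np.int64(320), np.int64(338)), (247, np.int64(321), np.int64(339)), (250, np.int64(321), np.int64(340)), (253, np.int64(321), np.int64(339)), (256, np.int64(322), np.int64(338)), (259, np.int64(325), np.int64(335))]
post foot [ 0.60264433 -0.04550545] handle [ 0.62318809 -0.04550545] rel x mm 20.406372978042853
[ 0.68381669 -0.0423735 ] [ 0.55777606 -0.05717265]
[ 0.68204259 -0.0312416 ] [ 0.55628186 -0.04601723]
[ 0.68133933 -0.02253455] [ 0.55539614 -0.03733841]
```

Camera-relative lateral offset is 20.4 mm against the 17 wanted, and plate edges agree. Shifting 3.3 mm back, lowering to just above the plate, and advancing to about 33 mm short of seated.

Call:
{"op": "send_rows", "data": {"motion": [{"offset":[0,0.33,0],"turn":0},{"offset":[0,0.33,0.48],"turn":0},{"offset":[-1.5,0.33,0.48],"turn":0},{"offset":[-3,0.33,0.48],"turn":0},{"offset":[-3.7,0.33,0.48],"turn":0},{"offset":[-3.7,0.33,0.48],"turn":0},{"offset":[-3.7,0.33,0.48],"turn":0}]}}

```text
t: 6.5
eef_pos: [0.6143, 0.0143, 0.195]
ee_rot: [-3.142, -0.0, -1.454]
force: [1.0, -0.2, -2.7]
width: 0.0154
```

```bash
python3 - <<'E'
from gap import *
s=get_state(); print(s['eef_pos'],s['ee_rot'],s['force'],s['moment'],s['width'])
f=grab('wrist'); c=grab('scene'); pickle.dump((f,c),open('w5.pkl','wb'))
a=np.hstack([f['frame'][:300,150:430], cv2.resize(c['frame'][205:275,270:360],(386,300),interpolation=cv2.INTER_CUBIC)])
cv2.imwrite('pics/w5.png',a)
E
```

```text
[0.61427461 0.01432835 0.19495266] [-3.14150502e+00 -3.58181347e-05 -1.45363384e+00] [ 1.04113471 -0.17331736 -2.65038633] [ 0.04629002 -0.05259191  0.03488345] 0.01538089342549632
```

View pics/w5.png

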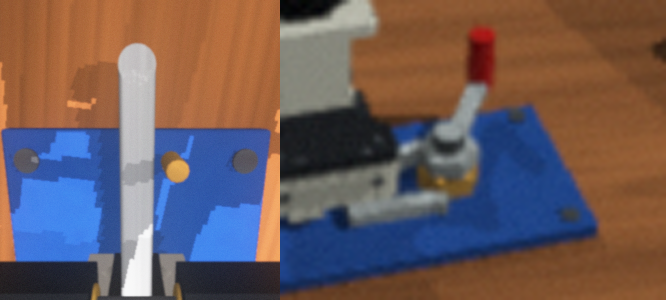

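Handle beside the post (crop (175,168)) with a gap. In the scene view the near prong tip (445,205) is level with the nut front, starting around it.

```bash
python3 - <<'E'
from gap import *
f,c=pickle.load(open('w5.pkl','rb')); gap(f,.023,80,240,(250,306),(310,350,145,185))
hsv=cv2.cvtColor(f['frame'],cv2.COLOR_BGR2HSV);b=(hsv[...,0]>100)&(hsv[...,0]<130)&(hsv[...,1]>110)
for v in(150,180,210,240):
    u=np.nonzero(b[v,140:440])[0]+140; p,q=onplane(f,u[0]-.5,v,.012)[:2],onplane(f,u[-1]+.5,v,.012)[:2];print(p,q,(p+q)/2)
E
```

```text
w 0.01539633160183281 heading 96.6990490382982
[(152, np.int64(319), np.int64(322)), (155, np.int64(315), np.int64(327)), (158, np.int64(313), np.int64(330)), (161, np.int64(312), np.int64(333)), (164, np.int64(313), np.int64(336)), (167, np.int64(313), np.int64(338)), (170, np.int64(315), np.int64(338)), (173, np.int64(316), np.int64(338)), (176, np.int64(317), np.int64(336)), (179, np.int64(320), np.int64(333))]
post foot [ 0.60284789 -0.04590789] handle [ 0.61952812 -0.04590789] rel x mm 16.56867985571663
[ 0.68310237 -0.03912676] [ 0.55712338 -0.05403299] [ 0.62011288 -0.04657988]
[ 0.68114948 -0.02461296] [ 0.55565219 -0.0394624 ] [ 0.61840084 -0.03203768]
[ 0.67957968 -0.00922571] [ 0.55360551 -0.0241318 ] [ 0.61659259 -0.01667876]
[0.67790993 0.0070409 ] [ 0.5519686 -0.0078612] [ 6.14939265e-01 -4.10148002e-04]
```

Lateral fit good (16.6 of 17). Advancing.

Call:
{"op": "send_rows", "data": {"motion": [{"offset":[-0.7,0,0],"turn":0},{"offset":[-1.4,0,0],"turn":0},{"offset":[-2.0,0,0],"turn":0},{"offset":[-2.5,0,0],"turn":0},{"offset":[-2.5,0,0],"turn":0}]}}

```text
t: 7.1
eef_pos: [0.6113, 0.0395, 0.1949]
ee_rot: [-3.141, 0.0, -1.454]
force: [-0.3, -0.3, -2.7]
width: 0.0151
```

Call:
{"op": "send_rows", "data": {"motion": [{"offset":[-0.2,0,0],"turn":0},{"offset":[-0.4,0,0],"turn":0},{"offset":[-0.5,0,0],"turn":0},{"offset":[-0.5,0,0],"turn":0}]}}

```text
t: 7.5
eef_pos: [0.6108, 0.0436, 0.1949]
ee_rot: [3.142, 0.0, -1.455]
force: [-0.6, 0.6, -2.2]
width: 0.0154
```

Call:
{"op": "send_rows", "data": {"motion": [{"offset":[-0.15,0,0],"turn":0},{"offset":[-0.3,0,0],"turn":0},{"offset":[-0.3,0,0],"turn":0},{"offset":[-0.3,0,0],"turn":0}]}}

```text
t: 7.9
eef_pos: [0.6104, 0.0466, 0.1949]
ee_rot: [-3.142, 0.0, -1.455]
force: [-0.7, -0.4, -2.6]
width: 0.0152
```

Call:
{"op": "send_rows", "data": {"motion": [{"offset":[-0.05,0,0],"turn":0},{"offset":[-0.1,0,0],"turn":0},{"offset":[-0.1,0,0],"turn":0}]}}

```text
t: 8.2
eef_pos: [0.6103, 0.0475, 0.1949]
ee_rot: [3.141, -0.0, -1.455]
force: [0.8, -1.6, -2.3]
width: 0.0152
```

Call:
{"op": "send_rows", "data": {"motion": [{"offset":[-0.05,0,0],"turn":0},{"offset":[-0.1,0,0],"turn":0},{"offset":[-0.1,0,0],"turn":0}]}}

```text
t: 8.5
eef_pos: [0.6102, 0.0479, 0.1949]
ee_rot: [3.141, -0.001, -1.455]
force: [1.6, -5.9, -2.2]
width: 0.0152
```

Jaw floor has met the nut's corner (5.9 N). Backing off to centre it, lowering onto the plate, releasing.

Call:
{"op": "send_rows", "data": {"motion": [{"offset":[0.1,0,0],"turn":0},{"offset":[0.2,0,0],"turn":0},{"offset":[0.2,0,0.07],"turn":0},{"offset":[0.2,0,0.07],"turn":0}]}}

```text
t: 8.9
eef_pos: [0.6105, 0.0468, 0.1942]
ee_rot: [-3.141, 0.0, -1.455]
force: [0.2, -1.4, -1.6]
width: 0.0151
```

Call:
{"op": "send_rows", "data": {"motion": [{"offset":[0,0,0],"turn":0},{"offset":[0,0,0],"turn":0},{"offset":[0,0,0],"turn":0},{"offset":[0,0,0],"turn":0}], "hand": -0.2}}

```text
t: 9.3
eef_pos: [0.6105, 0.0467, 0.1943]
ee_rot: [-3.141, 0.0, -1.455]
force: [0.4, 0.4, -1.1]
width: 0.0345
```

Call:
{"op": "send_rows", "data": {"motion": [{"offset":[0,0,-1],"turn":0},{"offset":[0,0,-3],"turn":0},{"offset":[0,0,-7],"turn":0},{"offset":[0,0,-12],"turn":0},{"offset":[0,0,-16],"turn":0},{"offset":[-2,0,-18],"turn":0},{"offset":[-2,0,-18],"turn":0},{"offset":[-2,0,-18],"turn":0}]}}

```text
t: 10.1
eef_pos: [0.6078, 0.0666, 0.3751]
ee_rot: [-3.14, 0.001, -1.454]
force: [0.6, -0.7, -0.3]
width: 0.0352
```

```bash
python3 - <<'E'
from gap import *
s=get_state(); print(s['eef_pos'],s['ee_rot'],s['force'],s['width'])
f=grab('wrist'); c=grab('scene'); pickle.dump((f,c),open('w6.pkl','wb'))
a=np.hstack([f['frame'][:300,150:430], cv2.resize(c['frame'][205:275,250:360],(471,300),interpolation=cv2.INTER_CUBIC)])
cv2.imwrite('pics/w6.png',a)
hsv=cv2.cvtColor(c['frame'],cv2.COLOR_BGR2HSV)
r=((hsv[...,0]<8)|(hsv[...,0]>172))&(hsv[...,1]>150); r[:195]=0;r[240:]=0;r[:,:300]=0;r[:,340:]=0
v,u=np.nonzero(r);print('knob scene',u.mean(),v.min(),v.max(),len(u),onplane(c,u.mean(),v.min()+2,.0755))
E
```

```text
[0.60778151 0.06663896 0.37510496] [-3.14021082e+00  6.80367419e-04 -1.45407603e+00] [ 0.5674553  -0.74234395 -0.26427751] 0.035162781845106336
knob scene 316.55128205128204 211 224 78 [0.53406169 0.14661633 0.0755    ]
```

View pics/w6.png

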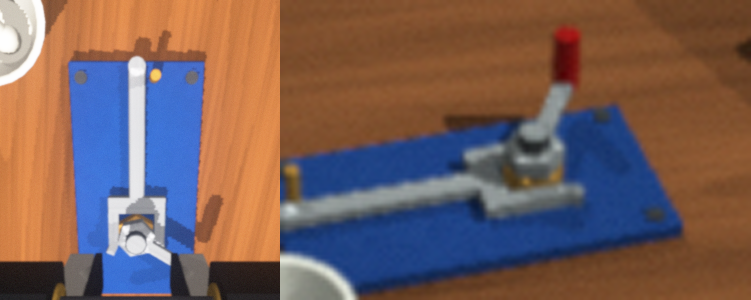

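Spanner sits on the nut: jaw around the brass nut at crop (137,222), handle up to (137,66) with the post at (156,75) beside it on the correct side. The scene view agrees. Jaw centring gives the stud in arm coordinates at ≈(0.603, 0.111), so the knob is at ≈(0.532, 0.1475). Moving over the knob.

Call:
{"op": "send_rows", "data": {"motion": [{"offset":[-3,2.2,0],"turn":-8},{"offset":[-6,4.4,0],"turn":-16},{"offset":[-8.9,6.6,2],"turn":-24},{"offset":[-8.9,6.6,5],"turn":-32},{"offset":[-8.9,6.6,7.5],"turn":-33},{"offset":[-8.9,6.6,7.5],"turn":-33},{"offset":[-8.9,6.6,7.5],"turn":-33}], "hand": 0.2}}

```text
t: 10.9
eef_pos: [0.5324, 0.1469, 0.2987]
ee_rot: [3.139, -0.0, -0.88]
force: [-0.1, 0.6, 0.1]
width: 0.0528
```

```bash
python3 - <<'E'
from gap import *
s=get_state(); print(s['eef_pos'],s['ee_rot'],s['force'],s['width'])
f=grab('wrist'); c=grab('scene'); pickle.dump((f,c),open('w7.pkl','wb'))
for n,g in(('w',f),('s',c)):
    hsv=cv2.cvtColor(g['frame'],cv2.COLOR_BGR2HSV)
    r=((hsv[...,0]<7)|(hsv[...,0]>172))&(hsv[...,1]>160)
    k,l,st,cc=cv2.connectedComponentsWithStats(r.astype(np.uint8))
    for i in range(1,k):
        if st[i,4]>15: print(n,st[i],cc[i],onplane(g,*cc[i],.0755))
a=np.hstack([f['frame'][150:400,130:430], cv2.resize(c['frame'][185:275,250:360],(305,250),interpolation=cv2.INTER_CUBIC)])
cv2.imwrite('pics/w7.png',a)
E
```

```text
[0.53243462 0.14689327 0.2987292 ] [ 3.13921253e+00 -2.54832866e-04 -8.79845149e-01] [-0.06570193  0.60664781  0.08754841] 0.05275666732516396
w [273 210  27  41 816] [286.44240196 231.83088235] [0.5330882  0.14303066 0.0755    ]
s [314 211   6  14  78] [316.55128205 217.33333333] [0.55468918 0.14252601 0.0755    ]
```

View pics/w7.png

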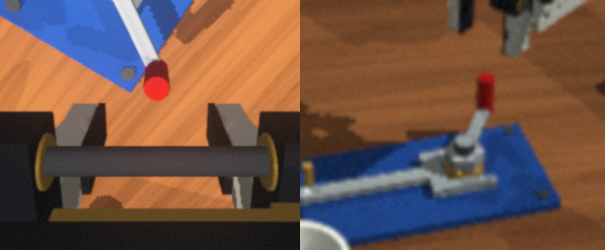

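The knob (crop (157,82)) is centred between the fingers, so I'm descending and pinching with moderate grip.

Call:
{"op": "send_rows", "data": {"motion": [{"offset":[0,0,2.5],"turn":0},{"offset":[0,0,5],"turn":0},{"offset":[0,0,6.5],"turn":0},{"offset":[0,0,7.0],"turn":0},{"offset":[0,0,7.0],"turn":0},{"offset":[0,0,7.0],"turn":0}]}}

```text
t: 11.6
eef_pos: [0.5329, 0.1474, 0.2304]
ee_rot: [-3.14, -0.0, -0.879]
force: [0.4, 0.3, -0.6]
width: 0.0525
```

Call:
{"op": "send_rows", "data": {"motion": [{"offset":[0,0,0],"turn":0},{"offset":[0,0,0],"turn":0},{"offset":[0,0,0],"turn":0},{"offset":[0,0,0],"turn":0},{"offset":[0,0,0],"turn":0}], "hand": -1, "squeeze": 20}}

```text
t: 12.1
eef_pos: [0.5322, 0.1472, 0.2293]
ee_rot: [-3.142, -0.0, -0.879]
force: [-0.5, -0.6, 0.4]
width: 0.0181
```

```bash
cat > arc.py <<'E'
import numpy as np,sys
from station import get_state
C=np.array([.603,.1113]); s=get_state(); p=s['eef_pos'][:2]; y=s['ee_rot'][2]
r=np.linalg.norm(p-C); a0=np.degrees(np.arctan2(*(p-C)[::-1])); R=.0794
tx=np.array([np.cos(y),np.sin(y)]); ty=np.array([np.sin(y),-np.cos(y)])
t=np.radians(a0-90); tg=np.array([np.cos(t),np.sin(t)]); F=s['force'][:2]
print('r',r,'ang',a0,'tangential force on lever',-F@tg,'radial',-F@(p-C)/r)
for d in map(float,sys.argv[1:]):
    th=np.radians(a0-d); q=C+r*np.array([np.cos(th),np.sin(th)])-p; print(d,np.round(100*np.array([q@tx,q@ty]),3))
E
python3 arc.py 3 6 9 12 15 18 21 24
```

```text
r 0.07937559680288571 ang 153.07519841765372 tangential force on lever 0.8094610481312134 radial -0.1876975323364222
3.0 [-0.155 -0.386]
6.0 [-0.29  -0.779]
9.0 [-0.404 -1.178]
12.0 [-0.497 -1.583]
15.0 [-0.568 -1.993]
18.0 [-0.618 -2.405]
21.0 [-0.647 -2.82 ]
24.0 [-0.654 -3.235]
```

Call:
{"op": "send_rows", "data": {"motion": [{"offset":[-0.155,-0.386,0],"turn":0},{"offset":[-0.29,-0.779,0],"turn":0},{"offset":[-0.404,-1.178,0],"turn":0},{"offset":[-0.497,-1.583,0],"turn":0},{"offset":[-0.568,-1.993,0],"turn":0},{"offset":[-0.568,-1.993,0],"turn":0}]}}

```text
t: 12.7
eef_pos: [0.5436, 0.1645, 0.2287]
ee_rot: [3.14, 0.001, -0.879]
force: [-4.6, 0.5, 3.3]
width: 0.0173
```

```bash
python3 arc.py 1 2 3 4 5 6 7 8
```

```text
r 0.07977416742700137 ang 138.12611455029858 tangential force on lever 2.7033324782008608 radial -3.7716391488995757
1.0 [-0.019 -0.138]
2.0 [-0.036 -0.276]
3.0 [-0.051 -0.415]
4.0 [-0.063 -0.553]
5.0 [-0.073 -0.692]
6.0 [-0.08  -0.831]
7.0 [-0.085 -0.97 ]
8.0 [-0.087 -1.11 ]
```

Call:
{"op": "send_rows", "data": {"motion": [{"offset":[-0.07,-0.138,0],"turn":0},{"offset":[-0.09,-0.276,0],"turn":0},{"offset":[-0.1,-0.415,0],"turn":0},{"offset":[-0.115,-0.553,0],"turn":0},{"offset":[-0.115,-0.553,0],"turn":0}]}}

```text
t: 13.2
eef_pos: [0.5472, 0.1688, 0.229]
ee_rot: [3.141, 0.0, -0.879]
force: [-6.4, 0.0, 1.7]
width: 0.0171
```

```bash
python3 arc.py 1 2 3 4 5 6 7 8
```

```text
r 0.08014400157817334 ang 134.1049872912779 tangential force on lever 4.6015663321189075 radial -4.499598812351498
1.0 [-0.01 -0.14]
2.0 [-0.017 -0.279]
3.0 [-0.022 -0.419]
4.0 [-0.024 -0.559]
5.0 [-0.024 -0.699]
6.0 [-0.022 -0.839]
7.0 [-0.017 -0.978]
8.0 [-0.009 -1.118]
```

The 4.6 N here is likely pad friction twisting the round knob (the lever turns, the tool does not). Releasing and regripping to null it, then rotating the tool with the lever.

Call:
{"op": "send_rows", "data": {"motion": [{"offset":[0,0,0],"turn":0},{"offset":[0,0,0],"turn":0},{"offset":[0,0,0],"turn":0}], "hand": -0.4}}

```text
t: 13.5
eef_pos: [0.5481, 0.1691, 0.2295]
ee_rot: [-3.14, -0.0, -0.878]
force: [-0.2, -0.7, 0.3]
width: 0.0258
```

Call:
{"op": "send_rows", "data": {"motion": [{"offset":[0,0,0],"turn":0},{"offset":[0,0,0],"turn":0},{"offset":[0,0,0],"turn":0},{"offset":[0,0,0],"turn":0}], "hand": -1, "squeeze": 15}}

```text
t: 13.9
eef_pos: [0.5476, 0.1688, 0.2293]
ee_rot: [-3.141, -0.0, -0.879]
force: [0.8, 0.9, 0.1]
width: 0.0175
```

```bash
python3 arc.py 1 2 3 4 5 6 7 8
```

```text
r 0.07979837157799545 ang 133.92133580919844 tangential force on lever -1.2479655772397946 radial -0.08298234016950568
1.0 [-0.009 -0.139]
2.0 [-0.016 -0.278]
3.0 [-0.02  -0.417]
4.0 [-0.022 -0.557]
5.0 [-0.021 -0.696]
6.0 [-0.018 -0.835]
7.0 [-0.013 -0.974]
8.0 [-0.005 -1.113]
```

Call:
{"op": "send_rows", "data": {"motion": [{"offset":[-0.01,-0.139,0],"turn":1},{"offset":[-0.02,-0.278,0],"turn":2},{"offset":[-0.02,-0.417,0],"turn":3},{"offset":[-0.02,-0.557,0],"turn":4},{"offset":[-0.02,-0.557,0],"turn":4}]}}

```text
t: 14.4
eef_pos: [0.5518, 0.1726, 0.2292]
ee_rot: [-3.141, 0.0, -0.949]
force: [-1.4, 1.3, 0.8]
width: 0.0173
```

```bash
python3 arc.py 1 2 3 4 5 6
```

```text
r 0.0798863225746197 ang 129.85179842984687 tangential force on lever 0.272189904531155 radial -1.8885420840258784
1.0 [-0.009 -0.139]
2.0 [-0.016 -0.278]
3.0 [-0.02  -0.418]
4.0 [-0.022 -0.557]
5.0 [-0.021 -0.697]
6.0 [-0.018 -0.836]
```

Call:
{"op": "send_rows", "data": {"motion": [{"offset":[-0.03,-0.139,0],"turn":1},{"offset":[-0.04,-0.278,0],"turn":2},{"offset":[-0.05,-0.418,0],"turn":3},{"offset":[-0.05,-0.418,0],"turn":3}]}}

```text
t: 14.8
eef_pos: [0.555, 0.1753, 0.2291]
ee_rot: [-3.142, -0.0, -1.002]
force: [1.5, -0.7, -0.0]
width: 0.0175
```

```bash
python3 arc.py 0.5 1 2 3 4 5 6
```

```text
r 0.08005131419578117 ang 126.88211945848646 tangential force on lever -0.8033869696636311 radial 1.4830790834861334
0.5 [-0.005 -0.07 ]
1.0 [-0.009 -0.139]
2.0 [-0.016 -0.279]
3.0 [-0.02  -0.419]
4.0 [-0.022 -0.558]
5.0 [-0.022 -0.698]
6.0 [-0.019 -0.838]
```

Call:
{"op": "send_rows", "data": {"motion": [{"offset":[-0.005,-0.139,0],"turn":1},{"offset":[-0.01,-0.279,0],"turn":2},{"offset":[-0.01,-0.279,0],"turn":2}]}}

```text
t: 15.1
eef_pos: [0.5572, 0.177, 0.2291]
ee_rot: [-3.142, -0.0, -1.037]
force: [1.1, -0.5, 0.7]
width: 0.0178
```

Call:
{"op": "send_rows", "data": {"motion": [{"offset":[-0.005,-0.139,0],"turn":1},{"offset":[-0.01,-0.279,0],"turn":2},{"offset":[-0.01,-0.279,0],"turn":2}]}}

```text
t: 15.4
eef_pos: [0.5595, 0.1785, 0.2292]
ee_rot: [-3.141, 0.0, -1.072]
force: [0.7, -0.9, -0.1]
width: 0.0177
```

```bash
python3 arc.py 0.5 1 2 3
```

```text
r 0.08003010518263427 ang 122.88667447053965 tangential force on lever -0.10184461012198322 radial 1.1619636214643032
0.5 [-0.005 -0.07 ]
1.0 [-0.009 -0.139]
2.0 [-0.016 -0.279]
3.0 [-0.02  -0.418]
```

Call:
{"op": "send_rows", "data": {"motion": [{"offset":[0,-0.07,0],"turn":0.5},{"offset":[0,-0.139,0],"turn":1},{"offset":[0,-0.139,0],"turn":1}]}}

```text
t: 15.7
eef_pos: [0.5605, 0.1791, 0.2291]
ee_rot: [3.141, 0.0, -1.089]
force: [-1.3, 0.3, 1.5]
width: 0.0176
```

Call:
{"op": "send_rows", "data": {"motion": [{"offset":[0,-0.07,0],"turn":0.5},{"offset":[0,-0.139,0],"turn":1},{"offset":[0,-0.139,0],"turn":1}]}}

```text
t: 16.0
eef_pos: [0.5618, 0.1798, 0.2292]
ee_rot: [-3.142, 0.0, -1.106]
force: [-2.2, 1.2, 2.3]
width: 0.0174
```

Call:
{"op": "send_rows", "data": {"motion": [{"offset":[0,-0.07,0],"turn":0.5},{"offset":[0,-0.139,0],"turn":1},{"offset":[0,-0.139,0],"turn":1}]}}

```text
t: 16.3
eef_pos: [0.5631, 0.1805, 0.2292]
ee_rot: [-3.141, 0.0, -1.124]
force: [-3.8, 2.5, 2.7]
width: 0.0177
```

```bash
python3 arc.py 0.5 1 2 3
```

```text
r 0.07988088814829723 ang 119.9503130893105 tangential force on lever 1.980576355994456 radial -4.075723996461627
0.5 [-0.005 -0.07 ]
1.0 [-0.009 -0.139]
2.0 [-0.016 -0.278]
3.0 [-0.021 -0.418]
```

Call:
{"op": "send_rows", "data": {"motion": [{"offset":[-0.03,-0.07,0],"turn":0.5},{"offset":[-0.05,-0.139,0],"turn":1},{"offset":[-0.05,-0.139,0],"turn":1}]}}

```text
t: 16.6
eef_pos: [0.5642, 0.1814, 0.2291]
ee_rot: [-3.142, -0.0, -1.141]
force: [-2.7, 2.5, 2.1]
width: 0.0174
```

Call:
{"op": "send_rows", "data": {"motion": [{"offset":[-0.005,-0.07,0],"turn":0.5},{"offset":[-0.01,-0.139,0],"turn":1},{"offset":[-0.01,-0.139,0],"turn":1}]}}

```text
t: 16.9
eef_pos: [0.5654, 0.182, 0.2291]
ee_rot: [3.142, -0.0, -1.159]
force: [-2.1, 1.1, 1.8]
width: 0.0171
```

```bash
python3 arc.py 0.5 1 2 3
```

```text
r 0.08006022927440731 ang 117.9881650156419 tangential force on lever 1.3769271203992157 radial -1.9402936917205325
0.5 [-0.005 -0.07 ]
1.0 [-0.009 -0.139]
2.0 [-0.016 -0.279]
3.0 [-0.021 -0.419]
```

Call:
{"op": "send_rows", "data": {"motion": [{"offset":[-0.01,-0.07,0],"turn":0.5},{"offset":[-0.02,-0.139,0],"turn":1},{"offset":[-0.02,-0.139,0],"turn":1}]}}

```text
t: 17.2
eef_pos: [0.5666, 0.1827, 0.2291]
ee_rot: [3.141, -0.0, -1.176]
force: [-2.8, 0.6, 1.2]
width: 0.0175
```

Call:
{"op": "send_rows", "data": {"motion": [{"offset":[-0.01,-0.07,0],"turn":0.5},{"offset":[-0.02,-0.139,0],"turn":1},{"offset":[-0.02,-0.139,0],"turn":1}]}}

```text
t: 17.5
eef_pos: [0.5679, 0.1834, 0.2291]
ee_rot: [3.142, -0.0, -1.193]
force: [-1.1, 0.3, 0.9]
width: 0.018
```

```bash
python3 arc.py 0.5 1 2 3
```

```text
r 0.08022251370981323 ang 115.98495563730009 tangential force on lever 0.8836936792317543 radial -0.7303836938175278
0.5 [-0.005 -0.07 ]
1.0 [-0.009 -0.14 ]
2.0 [-0.016 -0.28 ]
3.0 [-0.021 -0.419]
```

Call:
{"op": "send_rows", "data": {"motion": [{"offset":[-0.005,-0.07,0],"turn":0.5},{"offset":[-0.01,-0.14,0],"turn":1},{"offset":[-0.01,-0.14,0],"turn":1}]}}

```text
t: 17.8
eef_pos: [0.569, 0.184, 0.229]
ee_rot: [3.141, -0.0, -1.211]
force: [-2.6, -1.0, 0.1]
width: 0.0174
```

Call:
{"op": "send_rows", "data": {"motion": [{"offset":[-0.005,-0.07,0],"turn":0.5},{"offset":[-0.01,-0.14,0],"turn":1},{"offset":[-0.01,-0.14,0],"turn":1}]}}

```text
t: 18.1
eef_pos: [0.5702, 0.1846, 0.229]
ee_rot: [3.141, -0.0, -1.228]
force: [-2.0, -0.9, 0.6]
width: 0.0178
```

```bash
python3 arc.py 0.5 1 2 3; python3 - <<'E'
from h import *
import pickle
f=grab('wrist');c=grab('scene');t=grab('top');pickle.dump((f,c,t),open('w8.pkl','wb'))
a=np.hstack([cv2.resize(c['frame'][195:275,230:350],(480,320),interpolation=cv2.INTER_CUBIC),f['frame'][:320,100:410]]); cv2.imwrite('pics/w8.png',a)
E
```

```text
r 0.08028613486692594 ang 114.0822610338296 tangential force on lever 2.180167748881645 radial 0.05894435741088443
0.5 [-0.005 -0.07 ]
1.0 [-0.01 -0.14]
2.0 [-0.017 -0.28 ]
3.0 [-0.022 -0.42 ]
```

Call:
{"op": "send_rows", "data": {"motion": [{"offset":[-0.005,-0.07,0],"turn":0.5},{"offset":[-0.01,-0.14,0],"turn":1},{"offset":[-0.01,-0.14,0],"turn":1}]}}

```text
t: 18.55
eef_pos: [0.5715, 0.1852, 0.2291]
ee_rot: [3.141, -0.0, -1.246]
force: [-1.8, -1.7, 0.8]
width: 0.0173
```

Call:
{"op": "send_rows", "data": {"motion": [{"offset":[-0.005,-0.07,0],"turn":0.5},{"offset":[-0.01,-0.14,0],"turn":1},{"offset":[-0.01,-0.14,0],"turn":1}]}}

```text
t: 18.85
eef_pos: [0.5727, 0.1857, 0.229]
ee_rot: [3.141, -0.0, -1.263]
force: [-3.5, -1.6, 0.0]
width: 0.0172
```

View pics/w8.png

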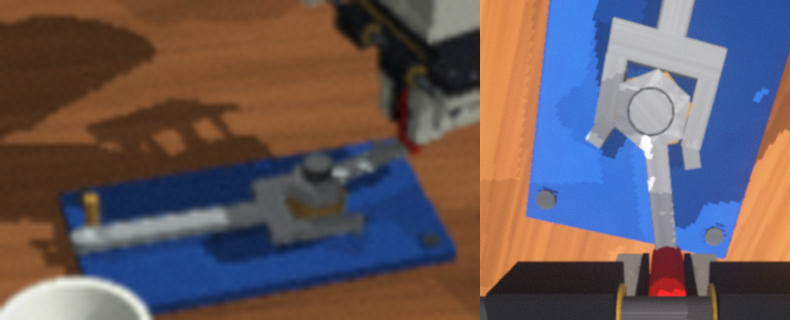

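The scene view shows the spanner on the nut and the handle next to the post at crop (90,210). The wrist view shows the jaw (660,90) still around the nut and the knob pinched. Tangential force is now about 3.8 N and rising, so I take finer steps.

Call:
{"op": "send_rows", "data": {"motion": [{"offset":[-0.005,-0.07,0],"turn":0.5},{"offset":[-0.005,-0.07,0],"turn":0.5}]}}

```text
t: 19.05
eef_pos: [0.5734, 0.186, 0.229]
ee_rot: [3.141, -0.0, -1.272]
force: [-3.6, -2.0, 1.2]
width: 0.0177
```

Call:
{"op": "send_rows", "data": {"motion": [{"offset":[-0.005,-0.07,0],"turn":0.5},{"offset":[-0.005,-0.07,0],"turn":0.5}]}}

```text
t: 19.25
eef_pos: [0.5741, 0.1862, 0.2291]
ee_rot: [3.141, -0.0, -1.281]
force: [-4.2, -1.5, 1.0]
width: 0.0176
```

```bash
python3 arc.py 0.5 1 2
```

```text
r 0.08032371407299373 ang 111.12382157856891 tangential force on lever 4.47287133487315 radial -0.15592454501322756
0.5 [-0.005 -0.07 ]
1.0 [-0.01 -0.14]
2.0 [-0.017 -0.28 ]
```

Call:
{"op": "send_rows", "data": {"motion": [{"offset":[-0.005,-0.07,0],"turn":0.5},{"offset":[-0.005,-0.07,0],"turn":0.5}]}}

```text
t: 19.45
eef_pos: [0.5747, 0.1865, 0.229]
ee_rot: [3.141, -0.0, -1.289]
force: [-4.5, -1.8, 1.1]
width: 0.0179
```

Call:
{"op": "send_rows", "data": {"motion": [{"offset":[-0.005,-0.07,0],"turn":0.5},{"offset":[-0.005,-0.07,0],"turn":0.5}]}}

```text
t: 19.65
eef_pos: [0.5753, 0.1867, 0.229]
ee_rot: [3.141, -0.0, -1.298]
force: [-6.0, -1.3, 1.9]
width: 0.0176
```

Call:
{"op": "send_rows", "data": {"motion": [{"offset":[-0.005,-0.07,0],"turn":0.5},{"offset":[-0.005,-0.07,0],"turn":0.5}]}}

```text
t: 19.85
eef_pos: [0.5759, 0.1869, 0.229]
ee_rot: [3.141, -0.0, -1.307]
force: [-5.8, -2.3, 1.9]
width: 0.0173
```

```bash
python3 arc.py 0.5 1 2; cat > nut.py <<'E'
from gap import *
f=grab('wrist');c=grab('scene');pickle.dump((f,c),open('w9.pkl','wb'))
# handle from the scene view: grey strip between u 235..285; heading on plane z=.022
h=cv2.cvtColor(c['frame'],cv2.COLOR_BGR2HSV); g=(h[...,1]<90)&(h[...,2]>85); P=[]
for u in range(256,282,2):
    v=np.nonzero(g[240:262,u])[0]+240
    if len(v)>1: P.append(onplane(c,u,v.mean(),.02)[:2])
P=np.array(P); k=np.polyfit(P[:,1],P[:,0],1); print('handle heading (scene)',np.degrees(np.arctan2(1,k[0])),len(P))
E
python3 nut.py; python3 - <<'E'
import pickle,sys
from gap import *
for n,i in(('w6.pkl',1),('w8.pkl',1)):
    c=pickle.load(open(n,'rb'))[i]
    h=cv2.cvtColor(c['frame'],cv2.COLOR_BGR2HSV); g=(h[...,1]<90)&(h[...,2]>85); P=[]
    for u in range(256,282,2):
        v=np.nonzero(g[240:262,u])[0]+240
        if len(v)>1: P.append(onplane(c,u,v.mean(),.02)[:2])
    P=np.array(P); k=np.polyfit(P[:,1],P[:,0],1); print(n,np.degrees(np.arctan2(1,k[0])),len(P))
E
```

```text
r 0.08036458837816096 ang 109.74391113997687 tangential force on lever 6.197794858094366 radial 0.2233257217154108
0.5 [-0.005 -0.07 ]
1.0 [-0.01 -0.14]
2.0 [-0.018 -0.28 ]
handle heading (scene) 95.11838904497175 13
w6.pkl 87.83521628779833 13
w8.pkl 96.27387089475347 13
```

Handle has turned about 1.2° onto the post and the force is building at the rate the washer gives. Continuing to ~10 N.

Call:
{"op": "send_rows", "data": {"motion": [{"offset":[-0.005,-0.07,0],"turn":0.5},{"offset":[-0.005,-0.07,0],"turn":0.5}]}}

```text
t: 20.15
eef_pos: [0.5764, 0.1872, 0.229]
ee_rot: [3.14, -0.0, -1.316]
force: [-5.7, -1.8, 1.6]
width: 0.0175
```

Call:
{"op": "send_rows", "data": {"motion": [{"offset":[-0.005,-0.07,0],"turn":0.5},{"offset":[-0.005,-0.07,0],"turn":0.5}]}}

```text
t: 20.35
eef_pos: [0.5771, 0.1874, 0.229]
ee_rot: [3.14, -0.0, -1.324]
force: [-6.4, -1.2, 1.6]
width: 0.0177
```

Call:
{"op": "send_rows", "data": {"motion": [{"offset":[-0.005,-0.07,0],"turn":0.5},{"offset":[-0.005,-0.07,0],"turn":0.5}]}}

```text
t: 20.55
eef_pos: [0.5777, 0.1876, 0.229]
ee_rot: [3.14, -0.0, -1.333]
force: [-6.1, -1.7, 2.4]
width: 0.0172
```

```bash
python3 arc.py 0.5 1 2
```

```text
r 0.08038285850753163 ang 108.3708528536102 tangential force on lever 6.374230128663565 radial -0.27409948505896725
0.5 [-0.005 -0.07 ]
1.0 [-0.01 -0.14]
2.0 [-0.018 -0.28 ]
```

Call:
{"op": "send_rows", "data": {"motion": [{"offset":[0,0,0],"turn":0},{"offset":[0,0,0],"turn":0}], "squeeze": 30}}

```text
t: 20.75
eef_pos: [0.5776, 0.1875, 0.2289]
ee_rot: [3.14, -0.0, -1.333]
force: [-7.2, -1.6, 1.2]
width: 0.0175
```

Call:
{"op": "send_rows", "data": {"motion": [{"offset":[-0.005,-0.07,0],"turn":0.5},{"offset":[-0.005,-0.07,0],"turn":0.5}]}}

```text
t: 20.95
eef_pos: [0.5782, 0.1878, 0.2289]
ee_rot: [3.14, -0.0, -1.342]
force: [-6.6, -2.4, 1.8]
width: 0.0174
```

Call:
{"op": "send_rows", "data": {"motion": [{"offset":[-0.005,-0.07,0],"turn":0.5},{"offset":[-0.005,-0.07,0],"turn":0.5}]}}

```text
t: 21.15
eef_pos: [0.5789, 0.188, 0.2289]
ee_rot: [3.14, -0.0, -1.35]
force: [-6.1, -1.2, 2.8]
width: 0.0173
```

```bash
python3 arc.py 0.5 1 2; python3 nut.py
```

```text
r 0.08040157105762803 ang 107.4637749933577 tangential force on lever 6.152164851767899 radial -0.6891288683900171
0.5 [-0.006 -0.07 ]
1.0 [-0.011 -0.14 ]
2.0 [-0.019 -0.28 ]
handle heading (scene) 93.81852270672204 13
```

Force has plateaued near 6.3 N, so I stop to check whether the handle is against the post, measuring its lower edge against the blue plate in each saved scene frame.

```bash
cat > edge.py <<'E'
from gap import *
def edge(c,us=range(258,284)):
    h=cv2.cvtColor(c['frame'],cv2.COLOR_BGR2HSV).astype(int); s=h[...,1].astype(float); P=[]
    for u in us:
        col=s[240:272,u]; j=np.argmin(np.where(np.arange(32)<22,col,999))   # handle (unsaturated)
        th=(col[j]+np.median(col[j+5:j+9]))/2
        k=j
        while col[k]<th: k+=1
        v=240+k-1+(th-col[k-1])/(col[k]-col[k-1]); P.append(onplane(c,u,v,.012)[:2])
    P=np.array(P); k=np.polyfit(P[:,1],P[:,0],1); r=P[:,0]-np.polyval(k,P[:,1])
    g=abs(r)<2*r.std(); k=np.polyfit(P[g,1],P[g,0],1)
    print('heading',np.degrees(np.arctan2(1,k[0])).round(2),'edge x at y=-.044',np.polyval(k,-.044).round(4),'at y=.03',np.polyval(k,.03).round(4),'rms',r.std().round(4))
if __name__=='__main__':
    for n in('w6','w8','w9'): print(n,end=' ');edge(pickle.load(open(n+'.pkl','rb'))[1])
    c=pickle.load(open('w9.pkl','rb'))[1]
    for n in('w6','w8','w9'):
        c=pickle.load(open(n+'.pkl','rb'))[1]; h=cv2.cvtColor(c['frame'],cv2.COLOR_BGR2HSV)
        br=(h[...,0]>8)&(h[...,0]<30)&(h[...,1]>110)&(h[...,2]>60); br[:238]=0;br[262:]=0;br[:,:246]=0;br[:,260:]=0
        v,u=np.nonzero(br); print('post px',u.mean(),v.min(),v.max(),len(u))
    w=pickle.load(open('w9.pkl','rb'))[0]; h=cv2.cvtColor(w['frame'],cv2.COLOR_BGR2HSV)
    br=(h[...,0]>12)&(h[...,0]<30)&(h[...,1]>130)&(h[...,2]>120); print(np.count_nonzero(br))
    # handle in wrist view
    for v in range(0,40,8):
        u=np.nonzero((h[v,200:450,1]<60)&(h[v,200:450,2]>90))[0]+200
        if len(u): print(v,onplane(w,u[0]-.5,v,.022)[:2],onplane(w,u[-1]+.5,v,.022)[:2])
E
python3 edge.py
```

```text
w6 heading 96.92 edge x at y=-.044 0.6273 at y=.03 0.6183 rms 0.0004
w8 heading 95.68 edge x at y=-.044 0.6253 at y=.03 0.6179 rms 0.0004
w9 heading 94.61 edge x at y=-.044 0.6231 at y=.03 0.6172 rms 0.0004
post px 250.7625 238 261 80
post px 250.7037037037037 238 261 81
post px 250.59493670886076 238 261 79
68911
0 [0.61392353 0.06212584] [0.59872501 0.05870179]
8 [0.6137092  0.06556683] [0.59841274 0.06212079]
16 [0.6134918  0.06905335] [0.59809626 0.06558509]
24 [0.63455636 0.07740523] [0.59777551 0.06909549]
32 [0.63447166 0.08101556] [0.5974504  0.07265282]
```

The handle edge at the post has moved 4.2 mm in all, so the slack is just taken up now (nut seating in the jaw, then handle onto post). Continuing.

Call:
{"op": "send_rows", "data": {"motion": [{"offset":[-0.005,-0.07,0],"turn":0.5},{"offset":[-0.005,-0.07,0],"turn":0.5}]}}

```text
t: 21.45
eef_pos: [0.5795, 0.1882, 0.2289]
ee_rot: [3.14, -0.0, -1.359]
force: [-8.0, -2.8, 2.2]
width: 0.0171
```

Call:
{"op": "send_rows", "data": {"motion": [{"offset":[-0.005,-0.07,0],"turn":0.5},{"offset":[-0.005,-0.07,0],"turn":0.5}]}}

```text
t: 21.65
eef_pos: [0.5801, 0.1884, 0.2289]
ee_rot: [3.14, -0.0, -1.368]
force: [-7.4, -0.8, 2.1]
width: 0.0169
```

```bash
python3 arc.py 0.5 1 2; python3 - <<'E'
from edge import *
c=grab('scene');edge(c)
E
```

```text
r 0.08043467466311346 ang 106.558185979238 tangential force on lever 7.351367370428054 radial -1.3575456904272674
0.5 [-0.006 -0.07 ]
1.0 [-0.011 -0.14 ]
2.0 [-0.019 -0.28 ]
heading 94.52 edge x at y=-.044 0.6231 at y=.03 0.6173 rms 0.0004
```

The handle has stopped against the post (same edge position as before) and the force is rising. Finer steps up to 10 N.

Call:
{"op": "send_rows", "data": {"motion": [{"offset":[-0.015,-0.07,0],"turn":0.5},{"offset":[-0.015,-0.07,0],"turn":0.5}]}}

```text
t: 21.9
eef_pos: [0.5806, 0.1886, 0.2288]
ee_rot: [3.139, -0.0, -1.376]
force: [-7.9, -1.1, 2.4]
width: 0.0175
```

Call:
{"op": "send_rows", "data": {"motion": [{"offset":[-0.01,-0.07,0],"turn":0.5},{"offset":[-0.01,-0.07,0],"turn":0.5}]}}

```text
t: 22.1
eef_pos: [0.5812, 0.1888, 0.2288]
ee_rot: [3.139, -0.001, -1.385]
force: [-7.8, -0.6, 2.9]
width: 0.0171
```

```bash
python3 arc.py 0.5 1 2; python3 - <<'E'
from edge import *
c=grab('scene');edge(c)
E
python3 arc.py
```

```text
r 0.08051734981648105 ang 105.67309392949471 tangential force on lever 7.666566278901255 radial -1.5185329732721338
0.5 [-0.006 -0.07 ]
1.0 [-0.011 -0.14 ]
2.0 [-0.02 -0.28]
heading 94.58 edge x at y=-.044 0.6232 at y=.03 0.6172 rms 0.0004
r 0.08051199382234654 ang 105.66760637750178 tangential force on lever 8.439600413365573 radial -1.0406838231846218
```

Call:
{"op": "send_rows", "data": {"motion": [{"offset":[-0.01,-0.07,0],"turn":0.5},{"offset":[-0.01,-0.07,0],"turn":0.5}]}}

```text
t: 22.35
eef_pos: [0.5819, 0.189, 0.2288]
ee_rot: [3.139, -0.001, -1.394]
force: [-8.6, -2.4, 2.4]
width: 0.0172
```

Call:
{"op": "send_rows", "data": {"motion": [{"offset":[-0.01,-0.07,0],"turn":0.5},{"offset":[-0.01,-0.07,0],"turn":0.5}]}}

```text
t: 22.55
eef_pos: [0.5825, 0.1892, 0.2287]
ee_rot: [3.139, -0.001, -1.403]
force: [-7.8, -1.3, 2.6]
width: 0.0175
```

Call:
{"op": "send_rows", "data": {"motion": [{"offset":[0,0,0],"turn":0}]}}

```text
t: 22.65
eef_pos: [0.5825, 0.1892, 0.2288]
ee_rot: [3.139, -0.001, -1.402]
force: [-8.2, -0.7, 3.4]
width: 0.0173
```

```bash
python3 arc.py ; python3 - <<'E'
from edge import *
c=grab('scene');edge(c);print(get_state()['moment'])
h=cv2.cvtColor(c['frame'],cv2.COLOR_BGR2HSV)
r=((h[...,0]<8)|(h[...,0]>172))&(h[...,1]>150); r[:195]=0;r[250:]=0;r[:,:300]=0;r[:,350:]=0
v,u=np.nonzero(r);print(u.mean(),v.min(),v.max(),onplane(c,u.mean(),v.max(),.0315))
E
python3 arc.py
```

```text
r 0.0805944876354879 ang 104.73731219619269 tangential force on lever 8.15468351822869 radial -1.4191833598641825
heading 94.62 edge x at y=-.044 0.6231 at y=.03 0.6172 rms 0.0004
[-0.65425737  3.3278941   0.20903909]
333.23809523809524 220 235 [0.58523562 0.18555838 0.0315    ]
r 0.08054312621287348 ang 104.7552069711006 tangential force on lever 8.416504167806647 radial -0.7401320485882081
```

The force rises more slowly than the washer should give, and mz shows ~0.21 N m of twist from my turning the tool. That also loads the lever. Unwinding the tool turn slightly at fixed position to separate the two.

Call:
{"op": "send_rows", "data": {"motion": [{"offset":[0,0,0],"turn":-0.7},{"offset":[0,0,0],"turn":-1.5},{"offset":[0,0,0],"turn":-1.5}]}}

```text
t: 23.0
eef_pos: [0.5824, 0.1892, 0.2287]
ee_rot: [3.139, -0.0, -1.376]
force: [-9.2, -1.6, 3.0]
width: 0.0175
```

```bash
cat > rd.py <<'E'
from h import *
F=[];M=[]
for i in range(4):
    s=get_state();F.append(s['force']);M.append(s['moment']); grab('top')
print(np.round(F,1).tolist(),np.round(np.mean(F,0),2),np.round(np.mean(M,0),3),s['eef_pos'],s['ee_rot'][2],s['t'])
E
python3 rd.py; python3 arc.py
```

```text
[[-9.2, -1.6, 3.0], [-9.2, -1.5, 3.7], [-9.8, -2.0, 2.5], [-9.2, -0.8, 1.9]] [-9.34 -1.47  2.75] [-0.522  3.53   0.07 ] [0.58235739 0.18915992 0.22872353] -1.3766479090628647 23.15
r 0.08055332663699942 ang 104.87582235826535 tangential force on lever 8.492997157046037 radial -0.6860079765551792
```

Confirmed: twist fell to 0.07 N m and the force rose to 9.4 N. Nulling the rest.

Call:
{"op": "send_rows", "data": {"motion": [{"offset":[-0.005,-0.02,0],"turn":-0.7},{"offset":[-0.005,-0.02,0],"turn":-0.7}]}}

```text
t: 23.4
eef_pos: [0.5824, 0.1892, 0.2286]
ee_rot: [3.138, -0.0, -1.364]
force: [-10.1, -1.4, 3.5]
width: 0.0174
```

```bash
python3 rd.py; python3 arc.py
```

```text
[[-10.1, -1.4, 3.5], [-9.5, -1.5, 3.8], [-9.8, -1.0, 4.2], [-10.3, -0.6, 3.7]] [-9.95 -1.13  3.8 ] [-0.487  3.797 -0.073] [0.58238671 0.1891999  0.22864868] -1.3647111577908904 23.55
r 0.08058884534487323 ang 104.82118179532908 tangential force on lever 10.913530156070305 radial -1.53786014802258
```

Call:
{"op": "send_rows", "data": {"motion": [{"offset":[-0.005,-0.04,0],"turn":0.5},{"offset":[-0.005,-0.04,0],"turn":0.5}]}}

```text
t: 23.8
eef_pos: [0.5826, 0.1893, 0.2286]
ee_rot: [3.138, -0.001, -1.374]
force: [-10.5, -0.8, 3.7]
width: 0.0173
```

```bash
python3 rd.py
```

```text
[[-10.5, -0.8, 3.7], [-10.3, -1.0, 3.7], [-10.8, -1.6, 3.2], [-10.7, -2.3, 4.2]] [-10.58  -1.43   3.7 ] [-0.483  4.014 -0.   ] [0.5826497  0.18932532 0.22860554] -1.373397462527783 23.95
```

10.6 N tangential with zero twist: locked. Letting go and lifting clear.

Call:
{"op": "send_rows", "data": {"motion": [{"offset":[0,0,0],"turn":0},{"offset":[0,0,0],"turn":0},{"offset":[0,0,0],"turn":0},{"offset":[0,0,0],"turn":0}], "hand": 0}}

```text
t: 24.4
eef_pos: [0.585, 0.1904, 0.2298]
ee_rot: [-3.139, 0.001, -1.372]
force: [-0.6, -0.6, -0.4]
width: 0.0417
```

Call:
{"op": "send_rows", "data": {"motion": [{"offset":[0,0,-2],"turn":0},{"offset":[0,0,-5],"turn":0},{"offset":[0,0,-9],"turn":0},{"offset":[0,0,-13],"turn":0},{"offset":[0,0,-17],"turn":0},{"offset":[0,0,-17],"turn":0},{"offset":[0,0,-17],"turn":0}]}}

```text
t: 25.1
eef_pos: [0.5845, 0.19, 0.4009]
ee_rot: [-3.137, 0.002, -1.373]
force: [-0.6, -0.3, -1.2]
width: 0.0438
```

```bash
python3 - <<'E'
from edge import *
s=get_state();print(s['t'],s['eef_pos'],s['force'],s['width'])
c=grab('scene');t=grab('top');w=grab('wrist');edge(c)
for n,g,z in(('s',c,.0535),('w',w,.0755)):
    h=cv2.cvtColor(g['frame'],cv2.COLOR_BGR2HSV); r=((h[...,0]<7)|(h[...,0]>172))&(h[...,1]>160)
    k,l,st,cc=cv2.connectedComponentsWithStats(r.astype(np.uint8))
    for i in range(1,k):
        if st[i,4]>30:
            p=onplane(g,*cc[i],z); print(n,st[i],p,'ang',np.degrees(np.arctan2(p[1]-.1113,p[0]-.602)))
f0=pickle.load(open('f0.pkl','rb'))['scene']['frame']
for nm,(u0,u1,v0,v1) in dict(flask=(390,430,170,225),dish=(375,422,258,296),mortar=(225,270,264,303)).items():
    print(nm,np.abs(c['frame'][v0:v1,u0:u1].astype(int)-f0[v0:v1,u0:u1]).mean())
E
```

```text
25.1 [0.58447285 0.1900336  0.4008828 ] [-0.57051303 -0.31289211 -1.16160874] 0.04378586947668818
heading 95.02 edge x at y=-.044 0.6234 at y=.03 0.6169 rms 0.0004
s [331 219   7  16  81] [0.57246899 0.19036067 0.0535    ] ang 110.4818364108381
w [285 183  19  24 348] [0.57604739 0.18476734 0.0755    ] ang 109.45595980344481
flask 6.796060606060606
dish 8.875139977603583
mortar 8.863057929724597
```

```bash
python3 - <<'E'
from h import *
import pickle
c=grab('scene')['frame'];f0=pickle.load(open('f0.pkl','rb'))['scene']['frame']
g=lambda x:cv2.Canny(x,40,120).astype(np.float32)
print('noise',np.abs(c[300:360,100:300].astype(int)-f0[300:360,100:300]).mean())
for nm,(u0,u1,v0,v1) in dict(flask=(385,435,170,230),dish=(372,426,255,300),mortar=(222,274,262,306)).items():
    a,b=[cv2.cvtColor(x,cv2.COLOR_BGR2GRAY).astype(np.float32) for x in(f0,c)]
    r=cv2.matchTemplate(b[v0-6:v1+6,u0-6:u1+6],a[v0:v1,u0:u1],cv2.TM_CCOEFF_NORMED); _,m,_,l=cv2.minMaxLoc(r); print(nm,'shift',l[0]-6,l[1]-6,'score',round(m,3))
E
```

```text
noise 6.433583333333333
flask shift 0 0 score 0.994
dish shift 0 0 score 0.997
mortar shift 0 0 score 0.995
```

```bash
python3 -c "
from station import *
print(job_done())"
```

```text
the job is handed in; nothing more can be done
None
```

The spanner is on the lower brass nut with its handle resting against the brass post, and the jam nut is locked against the nut. I let go of everything, the arm is clear, and the job was handed in at about 25 s.

- **Spanner:** I took the leftmost of the three and slid it on until its jaw floor touched the nut's corner (5.9 N). I then backed it off about 1 mm and released it.
- **Tightening:** The handle met the post and stayed put while the force built up. The final pull was about 10.6 N at the knob with no twist. Just before that, my turning of the tool added some twist, so the load briefly equalled about 11 N.
- **Final checks:** With the arm lifted, the handle was still at the post. Matching against the first picture showed no shift of the flask, dishes or mortar.
- **Less certain:** From the lever angle I estimate the nut's corner moved about 4–6 mm taking up slack, under the 9 mm limit; I did not measure it directly. The lever ended about 4–5° short of where the tool had stood. I put that down to give in the gripper. The last check of the spanner was by numbers only, because I had used up the picture allowance.

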